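# Sweep counted vials into the covered bay of a counting tray

### The job

The six vials standing on the steel counting tray have been counted: take the aluminium straightedge by its grip and push all six together, as one group and still standing, along the tray until they are wholly inside the bay, without touching them with the gripper. Then lay the straightedge back flat and lengthways on its rubber mat and swing the bay's clear cover fully shut. Leave the other things on the counter where they are.

Things in the scene. Friction and masses are not known exactly. Their poses are not given: they have to be found in the camera images.
- tray: Fixed steel vial tray; origin: centre of its underside. Flat level floor 350 (x) x 250 (y) mm, its top 4 mm above the counter. The end at x = -175 mm is open; 16 mm tall rims (above the counter) along both long sides, 236 mm clear between them. The bay fills the +x end, past the mouth at x = +70 mm (see bay_mouth); the vials stand between and are pushed along +x.
- bay_mouth (a point): Middle of the bay's mouth, on the tray floor (4 mm above the counter); axes as the tray's. The bay reaches 98 mm from here along +x to its grey end wall, 236 mm clear between its clear side walls; the walls stand 64 mm above the counter, a steel post 8 mm thick at each end of the mouth. No step: the floor runs straight in.
- cover (a joint): Hinge of the bay's clear cover with grey frame, 104 mm (hinge to free edge) x 250 x 4 mm, 120 g. 0 = fully shut, level on the bay's walls; grows as it opens, stop at 2.0 rad (upright is 1.57; beyond, it leans outwards past the end wall). Stiff (0.1 N m): it stays where it is left. Hinge line parallel to the tray's y, at tray x = +176 mm, 64 mm above the counter.
- cover_hinge (a point): Middle of the cover's hinge line (fixed on the tray; axes as the tray's).
- cover_edge (a point): Middle of the cover's free edge, 106 mm from the hinge line, 2 mm up inside its thickness. A grey finger tab 60 mm wide reaches 14 mm farther out there. Moves with the cover; when shut it lies at tray x = +70 mm.
- mat: Thin black rubber mat fixed on the counter, 270 (x) x 100 (y) x 3 mm, the straightedge's place. Origin at the centre of its underside, x along its length.
- straightedge_grip (a point): Centre of the straightedge's black upright grip, 32 mm above its underside: a slab 44 (x) x 12 (y) x 44 mm tall in the middle of a flat aluminium bar 210 (x) x 44 (y) x 10 mm; 54 mm high in all, 250 g, z up. It starts flat on its mat. Either long side can push. Held by the slab's two ends (44 mm), the fingers stay behind the bar's pushing side.
- vial1: Brown glass injection vial, a round bottle 24 mm across and 50 mm tall with a paper label and aluminium crimp cap of 20 mm, about 25 g, standing upright on the tray. Origin at the centre of its underside; all six are alike.
- vial2: Another vial, as vial1.
- vial3: Another vial, as vial1.
- vial4: Another vial, as vial1.
- vial5: Another vial, as vial1.
- vial6: Another vial, as vial1.
- stamp: Bystander: a self-inking office stamp, 45 x 45 x 55 mm; origin at the centre of its underside. To be left where it is.
- medicine_cup: Bystander: a small white medicine cup, 42 mm across, 32 mm tall; origin at the centre of its underside. To be left where it is.
- tablet_jar: Bystander: a white tablet jar with a grey cap, 48 mm across, 75 mm tall; origin at the centre of its underside. To be left where it is.
- stapler: Bystander: a stapler lying on its base, 115 x 34 x 45 mm (long axis its x); origin at the centre of its underside. To be left where it is.
- tape_roll: Bystander: a roll of tape lying flat, 72 mm across, 22 mm tall; origin at the centre of its underside. To be left where it is.

How it is judged:
On the way, in this order (a step that is already met when the one before it is completed fails the run):
1. the straightedge is taken up off its mat in the gripper (contact force between the fingers and straightedge above 2 N and height (world z) of straightedge_grip above 0.05 m), for 0.2 s.
2. all six vials stand wholly inside the bay, the straightedge still held in the gripper (x of vial1 in the frame of tray between 0.079 and 0.17 m and y of vial1 in the frame of tray between -0.118 and 0.118 m and angle between each of vial1, vial2, vial3, vial4, vial5, vial6's own z axis and vertical below 0.1 rad and height (world z) of each of vial1, vial2, vial3, vial4, vial5, vial6 below 0.012 m and x of vial2 in the frame of tray between 0.079 and 0.17 m and y of vial2 in the frame of tray between -0.118 and 0.118 m and x of vial3 in the frame of tray between 0.079 and 0.17 m and y of vial3 in the frame of tray between -0.118 and 0.118 m and x of vial4 in the frame of tray between 0.079 and 0.17 m and y of vial4 in the frame of tray between -0.118 and 0.118 m and x of vial5 in the frame of tray between 0.079 and 0.17 m and y of vial5 in the frame of tray between -0.118 and 0.118 m and x of vial6 in the frame of tray between 0.079 and 0.17 m and y of vial6 in the frame of tray between -0.118 and 0.118 m and contact force between the fingers and straightedge above 2 N), for 0.2 s.
At the end, for the whole second after the job is handed in: Six vials upright (0.1 rad) in the bay, centres 9 mm or more past its mouth; cover shut (below 0.06 rad); straightedge flat (0.1 rad) on its mat, middle within 40 mm along and 35 mm across of the mat's middle, within 0.3 rad of its length; all at rest (x of vial1 in the frame of tray between 0.079 and 0.17 m and y of vial1 in the frame of tray between -0.118 and 0.118 m and angle between each of vial1, vial2, vial3, vial4, vial5, vial6, straightedge_grip's own z axis and vertical below 0.1 rad and height (world z) of each of vial1, vial2, vial3, vial4, vial5, vial6 below 0.012 m and x of vial2 in the frame of tray between 0.079 and 0.17 m and y of vial2 in the frame of tray between -0.118 and 0.118 m and x of vial3 in the frame of tray between 0.079 and 0.17 m and y of vial3 in the frame of tray between -0.118 and 0.118 m and x of vial4 in the frame of tray between 0.079 and 0.17 m and y of vial4 in the frame of tray between -0.118 and 0.118 m and x of vial5 in the frame of tray between 0.079 and 0.17 m and y of vial5 in the frame of tray between -0.118 and 0.118 m and x of vial6 in the frame of tray between 0.079 and 0.17 m and y of vial6 in the frame of tray between -0.118 and 0.118 m and value of joint cover below 0.06 rad and x of straightedge_grip in the frame of mat between -0.04 and 0.04 m and y of straightedge_grip in the frame of mat between -0.035 and 0.035 m and height (world z) of straightedge_grip below 0.04 m and angle between the x axis of straightedge_grip and the x axis of mat, either way round below 0.3 rad and linear speed of each of vial1, vial2, vial3, vial4, vial5, vial6, straightedge below 0.01 m/s); the robot touches nothing.
It fails at once if the gripper or arm touches a vial (contact force between any of the fingers, the arm and vial1 above 0.3 N or contact force between any of the fingers, the arm and vial2 above 0.3 N or contact force between any of the fingers, the arm and vial3 above 0.3 N or contact force between any of the fingers, the arm and vial4 above 0.3 N or contact force between any of the fingers, the arm and vial5 above 0.3 N or contact force between any of the fingers, the arm and vial6 above 0.3 N).
It fails at once if a vial is tipped over (0.6 rad) (angle between any of vial1, vial2, vial3, vial4, vial5, vial6's own z axis and vertical above 0.6 rad).
It fails at once if vials are pushed in singly instead of together: one is in the bay while another is still more than 80 mm short of its mouth (x of any of vial1, vial2, vial3, vial4, vial5, vial6 in the frame of tray above 0.082 m and x of any of vial1, vial2, vial3, vial4, vial5, vial6 in the frame of tray below -0.01 m).
It fails at once if another thing on the counter is moved by more than 30 mm (distance of any of stamp, medicine_cup, tablet_jar, stapler, tape_roll from where it was at the start of the episode above 0.03 m).
It also fails if it takes over 72 s, if anything falls off the work surface, if the arm or the gripper's body presses on something with over 40 N, if the wrist force passes 120 N, or if a joint passes its speed limit or range.

### The arm

A 6-joint arm with a two-finger parallel gripper is mounted at the origin on the work surface. World frame = base frame: x ahead of the robot, y to its left, z up, the work surface at z = 0. Lengths are in m, angles in rad, forces in N, time in s.
With the tool pointing down it reaches from about 0.375 to 0.9 m from the base axis. Payload 3.1 kg.
Tool frame: the origin (TCP) lies midway between the tips of the shut fingers; the grasp point (between the pads) lies 19 mm behind it (robot.grip_point_offset is the distance from the TCP to the grasp point, in m); z points along the fingers, x is the direction in which the jaws open and shut, and the axes are right-handed (so a half turn about z gives the same grasp; the last joint's range is limited). The gripper opens to 85 mm and grips with 20 to 120 N. Pads are 22 mm wide; open, the fingers measure 114 mm over their backs; the gripper's body (76 mm by 85 mm) begins 54 mm behind the grasp point. The pads swing forward as they close: fully open they stand 13 mm farther back than shut.
Start: joints at [0.958, 0.527, 1.433, -0, 1.181, -0.178], TCP at [0.263, 0.567, 0.231] pointing down, gripper open.
Joint ranges: [-3.08, 3.08], [-0.75, 2.2], [0.22, 2.44], [-1.43, 4.57], [0, 2.65], [-2.85, 2.85]. Speed limits (rad/s): [2.79, 2.79, 3.14, 3.14, 3.14, 3.14].

### API

Orientations are given as a 3x3 rotation matrix whose columns are the frame's x, y, z axes.
In Python, from rig import robot, imaging gives the robot as it stands.
- The arm moves only by the tool servo_tool, never from a script. Its argument "plan" is one flat list of numbers, 7 for each row, row after row: the shift along the tool's x, y, z in units of 30 mm (1.0 is 30 mm), then the turn, a rotation vector about the tool's x, y, z in units of 10 degrees (1.0 is 10 degrees), then the opening, from -1 (shut) to 1 (fully open). In form: [x, y, z, rx, ry, rz, hand, x, y, z, rx, ry, rz, hand, ...]. A call has 1 to 12 rows; each row is the pose to reach, as a shift and turn from the pose commanded when the call began, along the tool's axes at that moment; what a row does not reach only later rows make up. A row lasts 1/8 s, in which the tool goes at most 62.5 mm and 10.7 degrees, less where a joint would pass 70% of its speed; a pose out of reach is approached as far as the arm can. A call with a gripper value outside its range is refused whole. The fingers move at their own pace and stop on an object; the grip force is fixed at half the most. Time passes only in rows, so rows that repeat a pose let the fingers close. It gives the time, the measured TCP pose, the force and the opening at its end, in the units of the state.
- robot.read_state(): the state, without advancing time (a new reading comes with each control period).
- imaging.capture(name): name is "scene" or "top"; returns a dict with "image" (480x640x3 uint8, red, green, blue), "range_z" (480x640 float32, m along the optical axis (not along the pixel's ray), 0 where there is no reading), "mtx" (3x3 intrinsics, pixels), "camera_from_world" (4x4, takes a point from world to camera coordinates). Camera axes: x right, y down, z forward; pixel columns grow to the right and rows downward; lengths in m; the calibration is good to about 2 mm. A picture is of the moment at which its call begins.
- robot.finish_job(): hands the job in, once; it reports no verdict.
The state is a dict: "time_s": time; "joint_positions": joint angles; "joint_velocities": joint speeds; "tau": joint torques, N m; "eef_pos": TCP position; "ee_rot": TCP orientation; "wrist_force": force on the tool from outside, world axes, zero at the start; "torque": the same for the moment, N m; "finger_gap": finger opening in m.
Only numpy, scipy, OpenCV 4.12 (cv2) and the standard library are available. Lean on these libraries where they do the work, as an engineer would, in place of code of your own. Each camera call takes 0.05 s, during which the arm holds its last target. There are 200 camera calls.

## Working session

There is one attempt and no reset: what is moved stays moved. The work goes in short steps, Python scripts to look and compute and a tool call to move; the robot and the scene stay as the last step left them, time stands still between calls to the robot, and variables do not carry over. Pictures are saved under pics/ and viewed, about 8 in all and at most 12, crops included, and the job is handed in when it is done.

Besides the shell and the picture viewer there is one more tool, called after "Emit:" as name(argument=value, ...) on one line, values as JSON. servo_tool: Moves the arm, as the interface text tells. Its arguments: {"type":"object","properties":{"plan":{"type":"array"}},"required":["plan"]}

```bash
mkdir -p pics; ls
cat > h.py <<'E'
import numpy as np, cv2
from rig import robot, imaging
def cap(n):
    d=imaging.capture(n); return d
def save(d,f): cv2.imwrite('pics/'+f,cv2.cvtColor(d['image'],cv2.COLOR_RGB2BGR))
def cloud(d):
    K=d['mtx'];T=np.linalg.inv(d['camera_from_world']);z=d['range_z']
    v,u=np.mgrid[:z.shape[0],:z.shape[1]]
    P=np.stack([(u-K[0,2])/K[0,0]*z,(v-K[1,2])/K[1,1]*z,z],-1)
    W=P@T[:3,:3].T+T[:3,3]; W[z<=0]=np.nan
    return W
def ray(d,u,v,h):
    K=d['mtx'];T=np.linalg.inv(d['camera_from_world'])
    r=T[:3,:3]@np.array([(u-K[0,2])/K[0,0],(v-K[1,2])/K[1,1],1]);o=T[:3,3]
    return o+r*(h-o[2])/r[2]
def proj(d,p):
    q=d['camera_from_world']@np.append(p,1); q=d['mtx']@q[:3]; return q[:2]/q[2]
E
python3 - <<'E'
from h import *
for n in('top','scene'):
    d=cap(n);save(d,n+'0.png');print(n,np.linalg.inv(d['camera_from_world']).round(3),d['mtx'].round(1))
print(robot.read_state())
E
```

```text
pics
top [[-0.008 -0.993  0.114  0.436]
 [-1.     0.006 -0.011 -0.044]
 [ 0.011 -0.114 -0.993  0.99 ]
 [ 0.     0.     0.     1.   ]] [[496.8   0.  317.8]
 [  0.  496.8 232.1]
 [  0.    0.    1. ]]
scene [[-0.732  0.41  -0.544  1.096]
 [ 0.681  0.431 -0.591  0.549]
 [-0.008 -0.803 -0.595  0.688]
 [ 0.     0.     0.     1.   ]] [[595.    0.  324.8]
 [  0.  595.  240.2]
 [  0.    0.    1. ]]
{'time_s': 0.1, 'joint_positions': array([ 9.57510041e-01,  5.28384752e-01,  1.43376609e+00, -5.73813023e-05,
        1.18142716e+00, -1.78495764e-01]), 'joint_velocities': array([ 8.66226297e-04, -3.72686625e-03, -3.72995023e-03, -1.57527593e-05,
        1.48106137e-03, -8.82860529e-04]), 'tau': array([-2.99568374e-04, -4.43304276e+01, -1.78585482e+01, -2.76070368e-04,
        3.92940434e-03,  2.69380507e-05]), 'eef_pos': array([0.26286832, 0.56631605, 0.23042696]), 'ee_rot': array([[ 4.21199541e-01,  9.06967331e-01, -1.09927158e-03],
       [ 9.06965872e-01, -4.21200868e-01, -1.65409519e-03],
       [-1.96322444e-03, -3.00297674e-04, -9.99998028e-01]]), 'wrist_force': array([-0.16112557,  0.60347126,  0.13484983]), 'torque': array([ 0.05989868,  0.00660291, -0.0202494 ]), 'finger_gap': 0.08572019770289613}
```

View pics/top0.png

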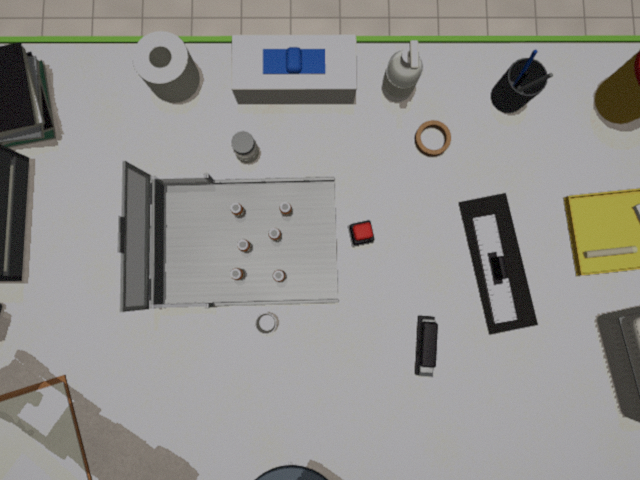

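View pics/scene0.png

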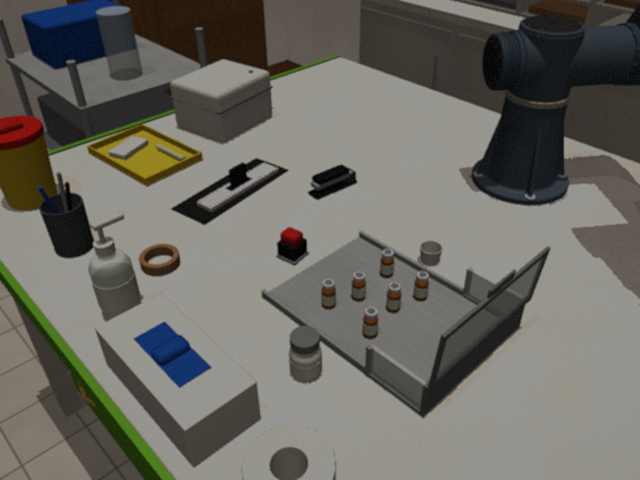

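The top view shows the tray at about (165–338, 180–303), its bay at the left (+y world) with the cover open to the far left. The six vial caps are at (237,209), (285,208), (275,234), (243,245), (237,274) and (279,275). The stamp is at (362,232), the mat and straightedge are around (497,265), the stapler is at (427,345), the cup at (267,322) and the jar at (244,145). The scene view agrees, with the cover leaning outwards.

```bash
cat > m.py <<'E'
from h import *
d=cap('top');W=cloud(d);I=d['image'].astype(int);hsv=cv2.cvtColor(d['image'],cv2.COLOR_RGB2HSV)
Z=W[...,2]
def blobs(mask,box,amin=20):
    m=np.zeros(mask.shape,np.uint8);u0,v0,u1,v1=box;m[v0:v1,u0:u1]=mask[v0:v1,u0:u1]
    n,l,s,c=cv2.connectedComponentsWithStats(m)
    return [(l==i) for i in range(1,n) if s[i,4]>=amin]
# table noise
print('table z',np.nanmedian(Z[340:400,280:400]))
# mat
dark=(hsv[...,2]<70)&(Z<0.03)
b=max(blobs(dark,(440,180,560,345)),key=lambda b:b.sum())
c,_=cv2.findContours(b.astype(np.uint8),cv2.RETR_EXTERNAL,cv2.CHAIN_APPROX_NONE)
bx=cv2.boxPoints(cv2.minAreaRect(max(c,key=cv2.contourArea)))
M=np.array([ray(d,*p,0.003)[:2] for p in bx]);print('mat',M.round(4),'ctr',M.mean(0).round(4),[np.linalg.norm(M[i]-M[i-1]).round(3) for i in range(4)])
# bar
bar=(hsv[...,2]>110)
b=blobs(bar,(468,205,522,325),100)
pts=np.concatenate([np.argwhere(x)[:,::-1] for x in b]).astype(np.float32)
bx=cv2.boxPoints(cv2.minAreaRect(pts));B=np.array([ray(d,*p,0.013)[:2] for p in bx])
print('bar',B.round(4),'ctr',B.mean(0).round(4),[np.linalg.norm(B[i]-B[i-1]).round(3) for i in range(4)])
g=blobs((Z>0.04),(468,205,522,325),10)
for x in g: 
    p=W[x];print('grip',x.sum(),np.median(p,0).round(4),p.min(0).round(3),p.max(0).round(3))
    cc=cv2.minAreaRect(np.argwhere(x)[:,::-1].astype(np.float32));G=np.array([ray(d,*q,0.057)[:2] for q in cv2.boxPoints(cc)]);print(G.round(4),G.mean(0).round(4))
# vials
for x in blobs((Z>0.042),(170,185,330,300),8):
    u,v=np.argwhere(x)[:,::-1].mean(0);print('vial',x.sum(),(u.round(),v.round()),ray(d,u,v,0.054)[:2].round(4),np.nanmax(Z[x]).round(3))
# rims: pixels with z 0.012..0.022
for nm,box in(('rimA',(225,172,332,190)),('rimB',(225,293,332,310))):
    mk=(Z>0.0115)&(Z<0.024);m=np.zeros_like(mk);m[box[1]:box[3],box[0]:box[2]]=mk[box[1]:box[3],box[0]:box[2]]
    uv=np.argwhere(m)[:,::-1]; p=np.array([ray(d,*q,0.016)[:2] for q in uv])
    vx,vy,x0,y0=cv2.fitLine(p.astype(np.float32),cv2.DIST_HUBER,0,.001,.001).ravel();print(nm,len(p),(x0,y0),np.degrees(np.arctan2(vy,vx)).round(2))
for nm,box in(('endwall',(140,175,175,310)),('cover',(115,155,152,315)),('posts',(200,170,216,310))):
    s=(slice(box[1],box[3]),slice(box[0],box[2]));p=W[s].reshape(-1,3)
    p=p[p[:,2]>0.05] ;print(nm,len(p),np.nanpercentile(p,[2,50,98],axis=0).round(3).tolist())
E
python3 m.py
python3 - <<'E'
import cv2
a=cv2.imread('pics/top0.png');cv2.imwrite('pics/c1.png',cv2.resize(a[150:320,110:345],None,fx=3.3,fy=3.3,interpolation=cv2.INTER_CUBIC))
E
```

```text
table z -9.345071980282338e-05
mat [[ 0.6071 -0.337 ]
 [ 0.6303 -0.4344]
 [ 0.3648 -0.4849]
 [ 0.3432 -0.3901]] ctr [ 0.4864 -0.4116] [np.float64(0.269), np.float64(0.1), np.float64(0.27), np.float64(0.097)]
bar [[ 0.6006 -0.3556]
 [ 0.6    -0.462 ]
 [ 0.3654 -0.4492]
 [ 0.3662 -0.3457]] ctr [ 0.4831 -0.4031] [np.float64(0.235), np.float64(0.106), np.float64(0.235), np.float64(0.104)]
grip 207 [ 0.4744 -0.3988  0.0559] [ 0.452 -0.41   0.041] [ 0.495 -0.392  0.061]
[[ 0.4933 -0.3861]
 [ 0.4968 -0.4031]
 [ 0.4538 -0.4102]
 [ 0.4504 -0.3932]] [ 0.4736 -0.3981]
vial 95 (np.float64(235.0), np.float64(208.0)) [0.5901 0.1023] 0.058
vial 90 (np.float64(285.0), np.float64(208.0)) [0.5909 0.0086] 0.059
vial 89 (np.float64(273.0), np.float64(233.0)) [0.5413 0.0296] 0.058
vial 96 (np.float64(242.0), np.float64(245.0)) [0.52   0.0884] 0.058
vial 93 (np.float64(235.0), np.float64(274.0)) [0.4657 0.1013] 0.058
vial 88 (np.float64(278.0), np.float64(275.0)) [0.462  0.0211] 0.058
rimA 391 (np.float32(0.65312773), np.float32(0.023550801)) -88.78
rimB 384 (np.float32(0.41085875), np.float32(0.02428699)) -88.89
endwall 2274 [[0.406, 0.224, 0.052], [0.527, 0.26, 0.07], [0.649, 0.265, 0.106]]
cover 4489 [[0.406, 0.256, 0.064], [0.523, 0.265, 0.126], [0.648, 0.273, 0.181]]
posts 91 [[0.403, 0.15, 0.05], [0.647, 0.157, 0.063], [0.655, 0.169, 0.066]]
```

View pics/c1.png

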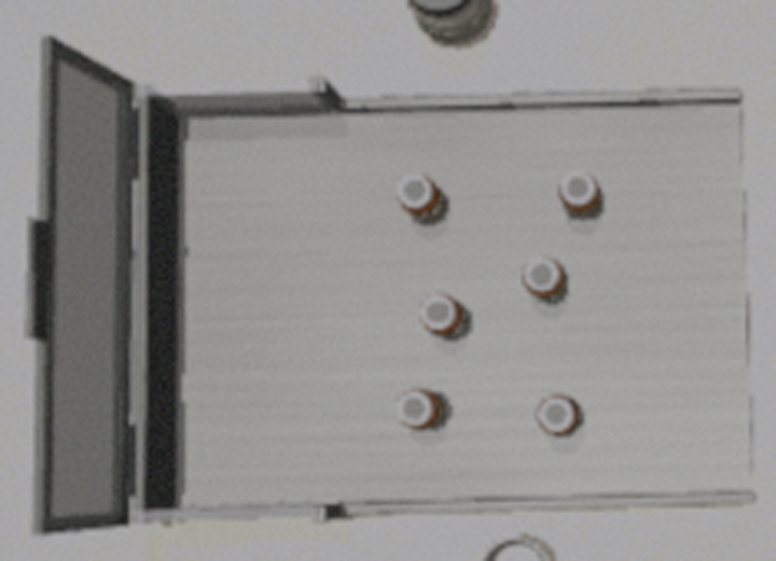

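Zoomed view: the posts at the mouth are near crop (325,90) and (325,512), the open end is near column 745, and the grey end wall is dark at columns 148–185. Next I'll refine the bar, tray end, stamp and cover, and plan the first move.

```bash
cat > mv.py <<'E'
import numpy as np,sys
from rig import robot
def rel(x,y,z,yaw,s=None):
    s=s or robot.read_state();R=s['ee_rot'];p=s['eef_pos']
    y0=np.degrees(np.arctan2(R[1,0],R[0,0]))
    return (R.T@(np.array([x,y,z])-p)/0.03).round(3),'rz',round((y0-yaw)/10,3)
if __name__=='__main__':
    s=robot.read_state();print('t',round(s['time_s'],2),s['eef_pos'].round(4),'yaw',np.degrees(np.arctan2(s['ee_rot'][1,0],s['ee_rot'][0,0])).round(2),'z',s['ee_rot'][:,2].round(3),'F',s['wrist_force'].round(1),'gap',round(s['finger_gap'],4))
    for a in sys.argv[1:]: print(a,*rel(*map(float,a.split(',')),s))
E
python3 - <<'E'
from h import *
d=cap('top');W=cloud(d);Z=W[...,2];hsv=cv2.cvtColor(d['image'],cv2.COLOR_RGB2HSV)
m=np.zeros((480,640),np.uint8);cv2.fillPoly(m,[cv2.convexHull(np.array([[462,203],[504,197],[533,323],[491,330]]))],1)
m=((m>0)&(hsv[...,2]>85)).astype(np.uint8)
n,l,s,c=cv2.connectedComponentsWithStats(m);k=[i for i in range(1,n) if s[i,4]>100];print(s[k].tolist())
pts=np.argwhere(np.isin(l,k))[:,::-1].astype(np.float32)
B=np.array([ray(d,*p,0.013)[:2] for p in cv2.boxPoints(cv2.minAreaRect(pts))]);print('bar',B.round(4).tolist(),B.mean(0).round(4),[np.linalg.norm(B[i]-B[i-1]).round(3) for i in range(4)])
e=[B[i]-B[i-1] for i in range(4)];e=max(e,key=np.linalg.norm);print('yaw',np.degrees(np.arctan2(e[1],e[0])).round(2))
for nm,b in(('stamp',(345,215,380,248)),('cup',(250,308,282,338)),('jar',(228,125,262,165))):
    p=W[b[1]:b[3],b[0]:b[2]].reshape(-1,3);p=p[p[:,2]>0.025];print(nm,np.nanpercentile(p,[3,50,97],axis=0).round(3).tolist())
print('end',ray(d,335.8,241,0.004).round(4),'rim ends',ray(d,334.5,179,0.016).round(4),ray(d,338.5,301,.016).round(4))
print('posts',ray(d,207,178,0.064).round(4),ray(d,211,304,.064).round(4))
s=(slice(175,300),slice(126,148));p=W[s].reshape(-1,3);p=p[p[:,2]>0.085]
c=p.mean(0);n=np.linalg.svd(p-c)[2][2];print('cover plane',c.round(3),n.round(3), 'hinge y at .066:',(c[1]-n[2]/n[1]*(0.066-c[2])-n[0]/n[1]*(.53-c[0])).round(4))
E
python3 mv.py 0.45,0.2,0.3,65 0.5,-0.1,0.3,30 0.474,-0.398,0.2,10
```

```text
[[473, 214, 44, 110, 2059]]
bar [[0.5752, -0.3629], [0.5844, -0.4088], [0.3748, -0.442], [0.366, -0.3972]] [ 0.4751 -0.4027] [np.float64(0.212), np.float64(0.047), np.float64(0.212), np.float64(0.046)]
yaw -170.98
stamp [[0.524, -0.158, 0.031], [0.543, -0.138, 0.052], [0.565, -0.119, 0.057]]
cup [[0.352, 0.028, 0.026], [0.367, 0.051, 0.031], [0.391, 0.066, 0.035]]
jar [[0.691, 0.066, 0.03], [0.707, 0.086, 0.074], [0.73, 0.107, 0.078]]
end [ 0.531  -0.0908  0.004 ] rim ends [ 0.6543 -0.0891  0.016 ] [ 0.4126 -0.0941  0.016 ]
posts [0.6468 0.1549 0.064 ] [0.4102 0.1434 0.064 ]
cover plane [0.53  0.265 0.124] [-0.02   0.997 -0.077] hinge y at .066: 0.2606
t 0.2 [0.263  0.5665 0.2307] yaw 65.09 z [-0.001 -0.001 -1.   ] F [0.3 0.5 0.2] gap 0.0853
0.45,0.2,0.3,65 [-8.457 10.8   -2.302] rz 0.009
0.5,-0.1,0.3,30 [-16.824  16.523  -2.292] rz 3.509
0.474,-0.398,0.2,10 [-26.194  19.923   1.053] rz 5.509
```

Emit:
servo_tool(plan=[-8.5, 10.8, -2.3, 0, 0, 0, 1, -8.5, 10.8, -2.3, 0, 0, 0, 1, -8.5, 10.8, -2.3, 0, 0, 0, 1, -8.5, 10.8, -2.3, 0, 0, 0, 1, -8.5, 10.8, -2.3, 0, 0, 0, 1, -8.5, 10.8, -2.3, 0, 0, 0, 1, -8.5, 10.8, -2.3, 0, 0, 0, 1, -16.8, 16.5, -2.3, 0, 0, 3.5, 1, -16.8, 16.5, -2.3, 0, 0, 3.5, 1, -16.8, 16.5, -2.3, 0, 0, 3.5, 1, -16.8, 16.5, -2.3, 0, 0, 3.5, 1, -16.8, 16.5, -2.3, 0, 0, 3.5, 1])

```text
time_s: 1.7
eef_pos: [0.4999, -0.1012, 0.3003]
ee_rot: [[0.866, 0.5, 0.0], [0.5, -0.866, -0.0], [0.0, 0.0, -1.0]]
wrist_force: [0.7, 0.1, -0.4]
finger_gap: 0.0855
```

```bash
python3 mv.py 0.4745,-0.401,0.14,9 0.4745,-0.401,0.021,9
```

```text
t 1.7 [ 0.4999 -0.1012  0.3003] yaw 30.0 z [ 0. -0. -1.] F [ 0.7  0.1 -0.4] gap 0.0855
0.4745,-0.401,0.14,9 [-5.732  8.229  5.345] rz 2.1
0.4745,-0.401,0.021,9 [-5.733  8.228  9.311] rz 2.1
```

Emit:
servo_tool(plan=[-5.73, 8.23, 5.35, 0, 0, 2.1, 1, -5.73, 8.23, 5.35, 0, 0, 2.1, 1, -5.73, 8.23, 5.35, 0, 0, 2.1, 1, -5.73, 8.23, 5.35, 0, 0, 2.1, 1, -5.73, 8.23, 5.35, 0, 0, 2.1, 1, -5.73, 8.23, 5.35, 0, 0, 2.1, 1, -5.73, 8.23, 5.35, 0, 0, 2.1, 1, -5.73, 8.23, 5.35, 0, 0, 2.1, 1])

```text
time_s: 2.7
eef_pos: [0.4752, -0.3969, 0.1405]
ee_rot: [[0.987, 0.159, 0.0], [0.159, -0.987, 0.001], [0.0, -0.001, -1.0]]
wrist_force: [-0.8, -0.0, -0.4]
finger_gap: 0.0853
```

```bash
python3 -c "
from h import *
a=cap('scene');b=cap('top')
i=np.hstack([cv2.resize(a['image'][100:300,150:400],None,fx=1.6,fy=1.6),cv2.resize(b['image'][180:340,430:580],(300,320))]);cv2.imwrite('pics/p4.png',i[...,::-1])"; python3 mv.py 0.4745,-0.401,0.021,9
```

```text
t 2.8 [ 0.4756 -0.3968  0.141 ] yaw 9.21 z [ 0.001 -0.    -1.   ] F [ 0.4 -0.7  0. ] gap 0.0852
0.4745,-0.401,0.021,9 [-0.062  0.129  4.001] rz 0.021
```

View pics/p4.png

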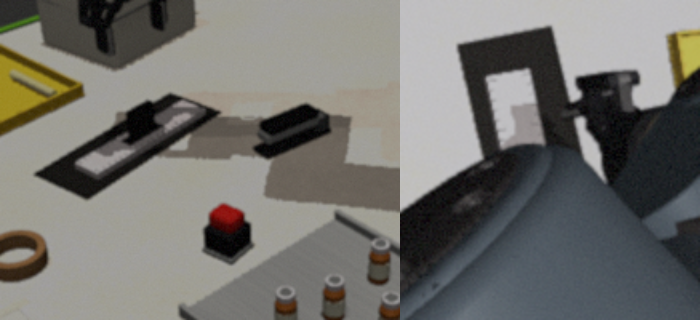

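The scene crop shows the straightedge untouched on its mat, with the stamp and stapler clear of it. The top crop shows only the arm above the mat, displaced by parallax. I'll descend now.

Emit:
servo_tool(plan=[-0.03, 0.1, 1.3, 0, 0, 0, 1, -0.03, 0.1, 2.3, 0, 0, 0, 1, -0.03, 0.1, 3.0, 0, 0, 0, 1, -0.03, 0.1, 3.5, 0, 0, 0, 1, -0.03, 0.1, 3.8, 0, 0, 0, 1, -0.03, 0.1, 3.95, 0, 0, 0, 1, -0.03, 0.1, 3.95, 0, 0, 0, 1, -0.03, 0.1, 3.95, 0, 0, 0, 1])

```text
time_s: 3.8
eef_pos: [0.4748, -0.4021, 0.0219]
ee_rot: [[0.987, 0.158, 0.001], [0.158, -0.987, -0.001], [0.001, 0.001, -1.0]]
wrist_force: [0.4, 0.3, 0.0]
finger_gap: 0.0852
```

Emit:
servo_tool(plan=[0, 0, 0, 0, 0, 0, -1, 0, 0, 0, 0, 0, 0, -1, 0, 0, 0, 0, 0, 0, -1, 0, 0, 0, 0, 0, 0, -1, 0, 0, 0, 0, 0, 0, -1, 0, 0, 0, 0, 0, 0, -1, 0, 0, 0, 0, 0, 0, -1, 0, 0, 0, 0, 0, 0, -1])

```text
time_s: 4.8
eef_pos: [0.4747, -0.4021, 0.0218]
ee_rot: [[0.987, 0.158, 0.001], [0.158, -0.987, -0.001], [0.0, 0.001, -1.0]]
wrist_force: [-0.5, -0.2, 5.2]
finger_gap: 0.043
```

```bash
python3 mv.py 0.53,-0.05,0.14,1.2 0.4745,-0.401,0.14,9
```

```text
t 4.8 [ 0.4747 -0.4021  0.0218] yaw 9.09 z [ 0.001 -0.001 -1.   ] F [-0.5 -0.2  5.2] gap 0.043
0.53,-0.05,0.14,1.2 [  3.676 -11.293  -3.95 ] rz 0.789
0.4745,-0.401,0.14,9 [-0.    -0.032 -3.941] rz 0.009
```

Emit:
servo_tool(plan=[0, 0, -0.6, 0, 0, 0, -1, 0, 0, -1.5, 0, 0, 0, -1, 0, 0, -2.5, 0, 0, 0, -1, 0, 0, -3.5, 0, 0, 0, -1, 0, 0, -4.0, 0, 0, 0, -1, 0, 0, -4.0, 0, 0, 0, -1, 0, 0, -4.0, 0, 0, 0, -1])

```text
time_s: 5.68
eef_pos: [0.4738, -0.4008, 0.1401]
ee_rot: [[0.987, 0.158, -0.002], [0.158, -0.987, 0.002], [-0.001, -0.002, -1.0]]
wrist_force: [0.1, -0.1, -1.8]
finger_gap: 0.043
```

Emit:
servo_tool(plan=[0.5, -1.4, 0, 0, 0, 0.1, -1, 1.0, -2.8, 0, 0, 0, 0.2, -1, 1.5, -4.2, 0, 0, 0, 0.3, -1, 2.0, -5.6, 0, 0, 0, 0.4, -1, 2.5, -7.0, 0, 0, 0, 0.5, -1, 2.9, -8.4, 0, 0, 0, 0.6, -1, 3.3, -9.8, 0, 0, 0, 0.7, -1, 3.6, -10.8, 0, 0, 0, 0.79, -1, 3.68, -11.3, 0, 0, 0, 0.79, -1, 3.68, -11.3, 0, 0, 0, 0.79, -1, 3.68, -11.3, 0, 0, 0, 0.79, -1])

```text
time_s: 7.05
eef_pos: [0.53, -0.0506, 0.141]
ee_rot: [[1.0, 0.02, -0.0], [0.02, -1.0, -0.0], [-0.0, 0.0, -1.0]]
wrist_force: [0.8, 0.4, -0.9]
finger_gap: 0.0428
```

```bash
python3 mv.py 0.5333,-0.05,0.024,1.2; python3 -c "
from h import *
a=cap('scene');save(a,'p5.png')"
```

```text
t 7.05 [ 0.53   -0.0506  0.141 ] yaw 1.15 z [-0. -0. -1.] F [ 0.8  0.4 -0.9] gap 0.0428
0.5333,-0.05,0.024,1.2 [ 0.111 -0.02   3.901] rz -0.005
```

View pics/p5.png

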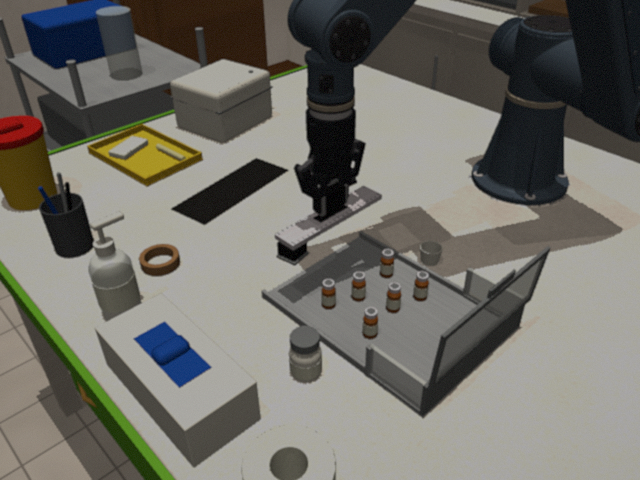

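The bar is held above the tray's open end, with its ends near (282,235) and (380,192). The vials are untouched and the mat is empty. I'll check the bar's level and offset from depth.

```bash
cat > bar.py <<'E'
from h import *
import sys
z0,z1=map(float,sys.argv[1:3]);y=robot.read_state()['eef_pos']
for n in('scene','top'):
    d=cap(n);W=cloud(d);v=cv2.cvtColor(d['image'],cv2.COLOR_RGB2HSV)[...,2]
    m=(W[...,2]>z0)&(W[...,2]<z1)&(abs(W[...,0]-y[0])<.125)&(abs(W[...,1]-y[1])<.04)
    m&=v>90
    p=W[m]
    if len(p)<50: print(n,'few',len(p));continue
    c=p.mean(0);q=p-np.median(p,0);_,_,V=np.linalg.svd(p-c)
    a=V[0]*np.sign(V[0][0]);t=(p-c)@a
    print(n,len(p),'c',c.round(4),'long',a.round(3),'normal',V[2].round(3),'x range',np.percentile(p[:,0],[.5,99.5]).round(4),'y',np.percentile(p[:,1],[1,99]).round(4),'z',np.percentile(p[:,2],[5,50,95]).round(4))
E
python3 bar.py 0.1 0.17
```

```text
scene 1390 c [ 0.5488 -0.0473  0.1325] long [1.    0.001 0.003] normal [-0.003  0.051  0.999] x range [0.4258 0.6359] y [-0.0727 -0.0271] z [0.1258 0.1327 0.1345]
top 165 c [ 0.4933 -0.0554  0.1322] long [0.213 0.977 0.003] normal [-0.001  0.003 -1.   ] x range [0.4733 0.5084] y [-0.0742 -0.0311] z [0.1299 0.1321 0.1347]
```

Emit:
servo_tool(plan=[0.09, 0, 1.2, 0, 0, 0, -1, 0.09, 0, 2.2, 0, 0, 0, -1, 0.09, 0, 2.9, 0, 0, 0, -1, 0.09, 0, 3.4, 0, 0, 0, -1, 0.09, 0, 3.7, 0, 0, 0, -1, 0.09, 0, 3.88, 0, 0, 0, -1, 0.09, 0, 3.88, 0, 0, 0, -1, 0.09, 0, 3.88, 0, 0, 0, -1])

```text
time_s: 8.2
eef_pos: [0.5331, -0.0495, 0.0255]
ee_rot: [[1.0, 0.021, 0.001], [0.021, -1.0, -0.0], [0.001, 0.0, -1.0]]
wrist_force: [0.7, 0.2, -2.2]
finger_gap: 0.0432
```

```bash
python3 mv.py 0.531,0.03,0.0245,1.2  0.5285,0.137,0.0245,1.2; python3 bar.py 0.009 0.022
```

```text
t 8.2 [ 0.5331 -0.0495  0.0255] yaw 1.19 z [ 0.001 -0.    -1.   ] F [ 0.7  0.2 -2.2] gap 0.0432
0.531,0.03,0.0245,1.2 [-0.015 -2.652  0.031] rz -0.001
0.5285,0.137,0.0245,1.2 [-0.024 -6.22   0.03 ] rz -0.001
scene 1384 c [ 0.5601 -0.0468  0.017 ] long [ 1.     0.015 -0.001] normal [-0.001  0.004 -1.   ] x range [0.4299 0.6577] y [-0.0728 -0.017 ] z [0.015  0.017  0.0193]
top 166 c [ 0.6513 -0.0501  0.0156] long [ 0.07   0.998 -0.005] normal [-0.054 -0.001 -0.999] x range [0.6321 0.658 ] y [-0.0862 -0.0115] z [0.0109 0.016  0.0193]
```

Emit:
servo_tool(plan=[0, -0.1, 0.05, 0, 0, 0, -1, 0, -0.25, 0.05, 0, 0, 0, -1, 0, -0.4, 0.05, 0, 0, 0, -1, 0, -0.55, 0.05, 0, 0, 0, -1, 0, -0.7, 0.05, 0, 0, 0, -1, 0, -0.85, 0.05, 0, 0, 0, -1, 0, -1.0, 0.05, 0, 0, 0, -1, 0, -1.15, 0.05, 0, 0, 0, -1, 0, -1.3, 0.05, 0, 0, 0, -1, 0, -1.45, 0.05, 0, 0, 0, -1, 0, -1.6, 0.05, 0, 0, 0, -1, 0, -1.75, 0.05, 0, 0, 0, -1])

```text
time_s: 9.8
eef_pos: [0.5316, 0.0033, 0.0234]
ee_rot: [[1.0, 0.021, 0.0], [0.021, -1.0, -0.0], [0.0, 0.0, -1.0]]
wrist_force: [0.1, -0.4, -2.2]
finger_gap: 0.0429
```

Emit:
servo_tool(plan=[0, -0.15, 0, 0, 0, 0, -1, 0, -0.3, 0, 0, 0, 0, -1, 0, -0.45, 0, 0, 0, 0, -1, 0, -0.6, 0, 0, 0, 0, -1, 0, -0.75, 0, 0, 0, 0, -1, 0, -0.9, 0, 0, 0, 0, -1, 0, -1.0, 0, 0, 0, 0, -1, 0, -1.1, 0, 0, 0, 0, -1, 0, -1.2, 0, 0, 0, 0, -1, 0, -1.3, 0, 0, 0, 0, -1, 0, -1.4, 0, 0, 0, 0, -1, 0, -1.5, 0, 0, 0, 0, -1])

```text
time_s: 11.3
eef_pos: [0.5307, 0.0482, 0.0234]
ee_rot: [[1.0, 0.021, 0.0], [0.021, -1.0, -0.0], [0.0, 0.0, -1.0]]
wrist_force: [-0.7, -1.5, -1.1]
finger_gap: 0.0429
```

```bash
python3 mv.py 0.5285,0.137,0.0245,1.2; python3 -c "
from h import *
a=cap('scene');cv2.imwrite('pics/p6.png',cv2.resize(a['image'][150:420,250:560],None,fx=2,fy=2)[...,::-1])"
```

```text
t 11.3 [0.5307 0.0482 0.0234] yaw 1.19 z [ 0. -0. -1.] F [-0.7 -1.5 -1.1] gap 0.0429
0.5285,0.137,0.0245,1.2 [-0.012 -2.963 -0.036] rz -0.001
```

View pics/p6.png

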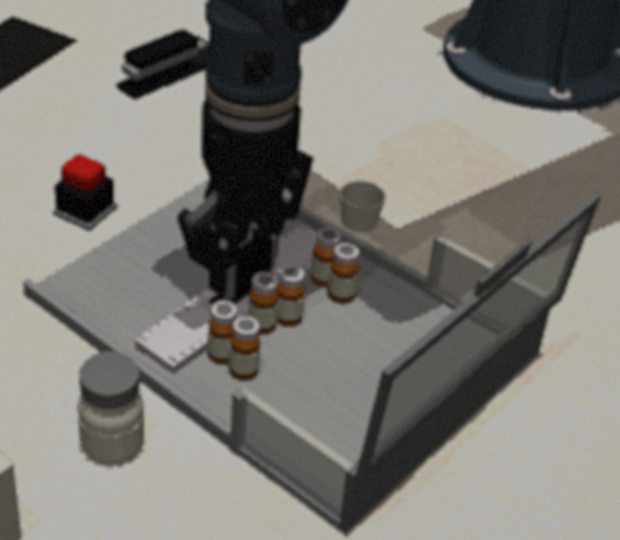

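The picture shows all six vials upright in two rows against the bar, at about (222–345, 235–370) in the crop, with the fingers behind. I'll continue pushing.

Emit:
servo_tool(plan=[0, -0.1, 0, 0, 0, 0, -1, 0, -0.22, 0, 0, 0, 0, -1, 0, -0.35, 0, 0, 0, 0, -1, 0, -0.48, 0, 0, 0, 0, -1, 0, -0.61, 0, 0, 0, 0, -1, 0, -0.74, 0, 0, 0, 0, -1, 0, -0.87, 0, 0, 0, 0, -1, 0, -1.0, 0, 0, 0, 0, -1, 0, -1.13, 0, 0, 0, 0, -1, 0, -1.26, 0, 0, 0, 0, -1, 0, -1.39, 0, 0, 0, 0, -1, 0, -1.5, 0, 0, 0, 0, -1])

```text
time_s: 12.85
eef_pos: [0.5297, 0.0933, 0.0234]
ee_rot: [[1.0, 0.021, -0.0], [0.021, -1.0, -0.0], [-0.0, 0.0, -1.0]]
wrist_force: [0.3, -0.6, -2.6]
finger_gap: 0.0432
```

Emit:
servo_tool(plan=[0, -0.13, 0, 0, 0, 0, -1, 0, -0.27, 0, 0, 0, 0, -1, 0, -0.41, 0, 0, 0, 0, -1, 0, -0.55, 0, 0, 0, 0, -1, 0, -0.69, 0, 0, 0, 0, -1, 0, -0.83, 0, 0, 0, 0, -1, 0, -0.97, 0, 0, 0, 0, -1, 0, -1.11, 0, 0, 0, 0, -1, 0, -1.25, 0, 0, 0, 0, -1, 0, -1.38, 0, 0, 0, 0, -1, 0, -1.48, 0, 0, 0, 0, -1, 0, -1.54, 0, 0, 0, 0, -1])

```text
time_s: 14.35
eef_pos: [0.5287, 0.1394, 0.0234]
ee_rot: [[1.0, 0.021, 0.0], [0.021, -1.0, -0.0], [0.0, 0.0, -1.0]]
wrist_force: [-0.9, -0.6, -1.2]
finger_gap: 0.0431
```

```bash
python3 mv.py 0.5285,0.1395,0.0245,1.2
python3 - <<'E'
from h import *
a=cap('scene');cv2.imwrite('pics/p7.png',cv2.resize(a['image'][180:430,320:570],None,fx=2.4,fy=2.4)[...,::-1])
W=cloud(a);Z=W[...,2];x=(Z>.05)&(Z<.06)&(W[...,1]<.235)&(W[...,1]>.1)&(abs(W[...,0]-.53)<.1)
n,l,s,c=cv2.connectedComponentsWithStats(x.astype(np.uint8))
for i in range(1,n):
    if s[i,4]>25: print(s[i,4],c[i].round(),np.median(W[l==i],0).round(4))
E
```

```text
t 14.35 [0.5287 0.1394 0.0234] yaw 1.2 z [ 0. -0. -1.] F [-0.9 -0.6 -1.2] gap 0.0431
0.5285,0.1395,0.0245,1.2 [-0.008 -0.003 -0.036] rz 0.0
208 [456. 296.] [0.4676 0.1718 0.0544]
191 [417. 305.] [0.5241 0.1441 0.0561]
231 [431. 316.] [0.5313 0.174  0.0545]
259 [413. 340.] [0.5907 0.1898 0.0545]
```

View pics/p7.png

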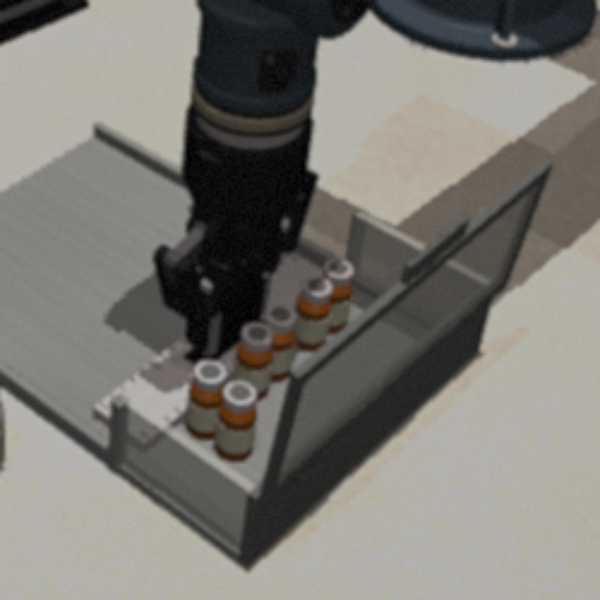

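All six vials stand inside the mouth, in two rows from crop (205,370) to (340,270), with the bar just past the post. I'll push 4 mm more for margin, hold, then retreat.

Emit:
servo_tool(plan=[0, -0.08, 0, 0, 0, 0, -1, 0, -0.14, 0, 0, 0, 0, -1, 0, -0.14, 0, 0, 0, 0, -1, 0, -0.14, 0, 0, 0, 0, -1, 0, -0.14, 0, 0, 0, 0, -1, 0, 0.1, 0, 0, 0, 0, -1, 0, 0.5, 0, 0, 0, 0, -1, 0, 1.2, 0, 0, 0, 0, -1, 0, 2.0, 0, 0, 0, 0, -1, 0, 3.0, 0, 0, 0, 0, -1, 0, 4.0, 0, 0, 0, 0, -1, 0, 4.5, -0.3, 0, 0, 0, -1])

```text
time_s: 15.9
eef_pos: [0.5311, 0.0022, 0.0323]
ee_rot: [[1.0, 0.018, -0.001], [0.018, -1.0, 0.0], [-0.001, -0.0, -1.0]]
wrist_force: [0.1, 0.4, -2.1]
finger_gap: 0.0427
```

Emit:
servo_tool(plan=[0, 0, -0.8, 0, 0, 0, -1, 0, 0, -2.0, 0, 0, 0, -1, 0, 0, -3.0, 0, 0, 0, -1, 0, 0, -3.8, 0, 0, 0, -1, 0, 0, -4.0, 0, 0, 0, -1, 0, 0, -4.0, 0, 0, 0, -1])

```text
time_s: 16.65
eef_pos: [0.5313, 0.0043, 0.1526]
ee_rot: [[1.0, 0.021, 0.0], [0.021, -1.0, 0.0], [0.0, -0.0, -1.0]]
wrist_force: [-0.0, -0.1, -1.8]
finger_gap: 0.0428
```

```bash
python3 mv.py 0.483,-0.41,0.14,10.5 0.483,-0.41,0.0225,10.5
python3 - <<'E'
from h import *
a=cap('scene');W=cloud(a);Z=W[...,2];x=(Z>.05)&(Z<.058)&(W[...,1]<.225)&(W[...,1]>.155)&(abs(W[...,0]-.53)<.105)
n,l,s,c=cv2.connectedComponentsWithStats(x.astype(np.uint8))
for i in range(1,n):
    if s[i,4]>10: print(s[i,4],c[i].round(),np.median(W[l==i],0).round(4))
cv2.imwrite('pics/p8.png',cv2.resize(a['image'][180:430,320:570],None,fx=2.4,fy=2.4)[...,::-1])
E
```

```text
t 16.65 [0.5313 0.0043 0.1526] yaw 1.19 z [ 0.  0. -1.] F [-0.  -0.1 -1.8] gap 0.0428
0.483,-0.41,0.14,10.5 [-1.896 13.773  0.418] rz -0.931
0.483,-0.41,0.0225,10.5 [-1.897 13.773  4.335] rz -0.931
217 [458. 298.] [0.4687 0.1767 0.0545]
229 [433. 318.] [0.5339 0.1782 0.0546]
127 [409. 337.] [0.5903 0.1803 0.0547]
134 [422. 346.] [0.5909 0.2042 0.0546]
```

View pics/p8.png

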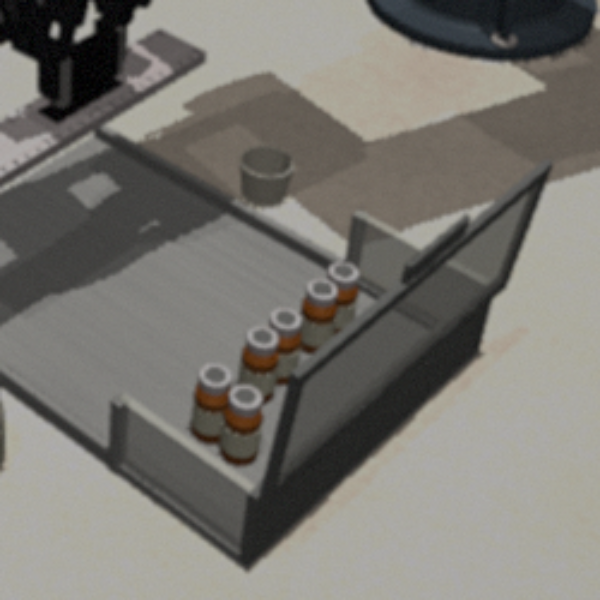

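All six are upright in the bay; the rear row is at y≈0.178, which is tray x≈0.094. Now back to the mat.

Emit:
servo_tool(plan=[-0.2, 1.2, 0.1, 0, 0, -0.1, -1, -0.4, 2.6, 0.2, 0, 0, -0.2, -1, -0.6, 4.0, 0.2, 0, 0, -0.3, -1, -0.8, 5.4, 0.3, 0, 0, -0.4, -1, -1.0, 6.8, 0.4, 0, 0, -0.5, -1, -1.2, 8.2, 0.4, 0, 0, -0.6, -1, -1.4, 9.6, 0.4, 0, 0, -0.7, -1, -1.6, 11.0, 0.4, 0, 0, -0.8, -1, -1.75, 12.4, 0.4, 0, 0, -0.9, -1, -1.85, 13.4, 0.4, 0, 0, -0.95, -1, -1.85, 13.77, 0.4, 0, 0, -0.95, -1, -1.85, 13.77, 0.4, 0, 0, -0.95, -1])

```text
time_s: 18.2
eef_pos: [0.4842, -0.4094, 0.1392]
ee_rot: [[0.983, 0.185, -0.001], [0.185, -0.983, 0.002], [-0.001, -0.002, -1.0]]
wrist_force: [-0.4, 0.4, -2.5]
finger_gap: 0.0429
```

```bash
python3 mv.py 0.485,-0.411,0.023,10.7; python3 bar.py 0.1 0.16
```

```text
t 18.2 [ 0.4842 -0.4094  0.1392] yaw 10.64 z [-0.001  0.002 -1.   ] F [-0.4  0.4 -2.5] gap 0.0429
0.485,-0.411,0.023,10.7 [0.021 0.068 3.874] rz -0.006
scene 636 c [ 0.5088 -0.4012  0.1299] long [0.987 0.16  0.001] normal [-0.011  0.061  0.998] x range [0.3816 0.5914] y [-0.4456 -0.3714] z [0.1221 0.1305 0.1324]
top 923 c [ 0.5536 -0.3937  0.1307] long [ 0.998  0.07  -0.002] normal [ 0.003 -0.004  1.   ] x range [0.5167 0.5894] y [-0.4153 -0.3713] z [0.1283 0.1307 0.133 ]
```

Emit:
servo_tool(plan=[0, 0, 1.2, 0, 0, 0, -1, 0, 0, 2.3, 0, 0, 0, -1, 0, 0, 3.1, 0, 0, 0, -1, 0, 0, 3.5, 0, 0, 0, -1, 0, 0, 3.75, 0, 0, 0, -1, 0, 0, 3.85, 0, 0, 0, -1, 0, 0, 3.9, 0, 0, 0, -1, 0, 0, 3.9, 0, 0, 0, -1, 0, 0, 3.9, 0, 0, 0, -1])

```text
time_s: 19.42
eef_pos: [0.4848, -0.4102, 0.0239]
ee_rot: [[0.983, 0.185, 0.001], [0.185, -0.983, -0.001], [0.0, 0.001, -1.0]]
wrist_force: [-0.7, -0.9, -1.6]
finger_gap: 0.0427
```

Emit:
servo_tool(plan=[0, 0, 0, 0, 0, 0, 1, 0, 0, 0, 0, 0, 0, 1, 0, 0, 0, 0, 0, 0, 1, 0, 0, 0, 0, 0, 0, 1, 0, 0, 0, 0, 0, 0, 1, 0, 0, 0, 0, 0, 0, 1])

```text
time_s: 20.18
eef_pos: [0.4846, -0.4099, 0.0234]
ee_rot: [[0.983, 0.185, -0.0], [0.185, -0.983, 0.0], [-0.0, -0.0, -1.0]]
wrist_force: [-0.8, -0.4, -0.5]
finger_gap: 0.0856
```

Emit:
servo_tool(plan=[0, 0, -1.0, 0, 0, 0, 1, 0, 0, -2.5, 0, 0, 0, 1, 0, 0, -4.5, 0, 0, 0, 1, 0, 0, -6.5, 0, 0, 0, 0, 0, 0, -8.5, 0, 0, 0, -1, 0, 0, -9.0, 0, 0, 0, -1, 0, 0, -9.0, 0, 0, 0, -1])

```text
time_s: 21.05
eef_pos: [0.4847, -0.41, 0.2943]
ee_rot: [[0.983, 0.186, 0.001], [0.186, -0.983, -0.002], [0.001, 0.002, -1.0]]
wrist_force: [-0.2, 0.2, -0.2]
finger_gap: 0.0125
```

```bash
python3 mv.py 0.525,0.36,0.29,1.2
```

```text
t 21.05 [ 0.4847 -0.41    0.2943] yaw 10.69 z [ 0.001 -0.002 -1.   ] F [-0.2  0.2 -0.2] gap 0.0125
0.525,0.36,0.29,1.2 [  6.081 -24.973   0.106] rz 0.949
```

Emit:
servo_tool(plan=[3, -12, 0, 0, 0, 0.5, -1, 3, -12, 0, 0, 0, 0.5, -1, 3, -12, 0, 0, 0, 0.5, -1, 3, -12, 0, 0, 0, 0.5, -1, 3, -12, 0, 0, 0, 0.5, -1, 6.1, -25, 0.1, 0, 0, 0.95, -1, 6.1, -25, 0.1, 0, 0, 0.95, -1, 6.1, -25, 0.1, 0, 0, 0.95, -1, 6.1, -25, 0.1, 0, 0, 0.95, -1, 6.1, -25, 0.1, 0, 0, 0.95, -1, 6.1, -25, 0.1, 0, 0, 0.95, -1, 6.1, -25, 0.1, 0, 0, 0.95, -1])

```text
time_s: 22.55
eef_pos: [0.5227, 0.3404, 0.2871]
ee_rot: [[1.0, 0.021, -0.006], [0.021, -1.0, -0.003], [-0.006, 0.003, -1.0]]
wrist_force: [0.3, -0.5, 0.2]
finger_gap: -0.0004
```

```bash
python3 mv.py 0.525,0.34,0.16,1.2
python3 - <<'E'
from h import *
a=cap('scene');b=cap('top')
i=np.hstack([a['image'][150:450,300:600],b['image'][160:460,90:390]]);cv2.imwrite('pics/p9.png',cv2.resize(i,(800,400))[...,::-1])
W=cloud(b);c=b['image'][195:345,430:560]
p=W[100:330,110:160].reshape(-1,3);p=p[(p[:,2]>.09)&(p[:,2]<.2)];print(len(p),np.nanpercentile(p,[2,50,98],axis=0).round(3).tolist())
E
```

```text
t 22.55 [0.5227 0.3404 0.2871] yaw 1.19 z [-0.006 -0.003 -1.   ] F [ 0.3 -0.5  0.2] gap -0.0004
0.525,0.34,0.16,1.2 [0.1   0.005 4.235] rz -0.001
3466 [[0.406, 0.261, 0.092], [0.525, 0.266, 0.14], [0.648, 0.273, 0.182]]
```

View pics/p9.png

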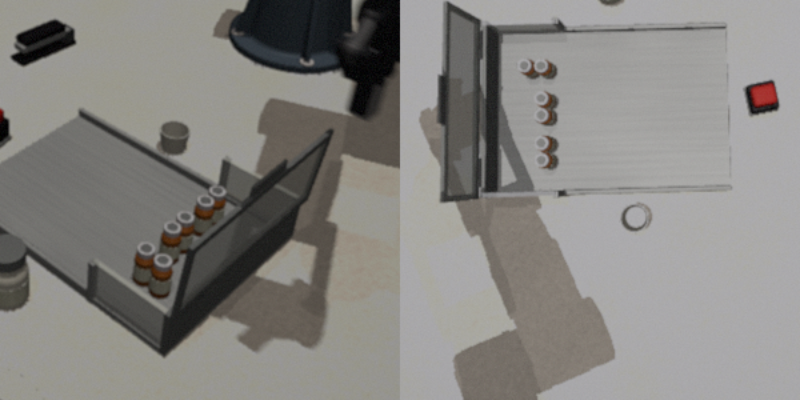

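The left crop shows the vials upright in the bay and the cover slightly past upright. The right crop shows the two rows inside the mouth and the stamp and cup untouched. I'll descend behind the cover.

Emit:
servo_tool(plan=[0, 0, 0, 0, 0, 0, -1, 0, 0, 1.5, 0, 0, 0, -1, 0, 0.2, 3.0, 0, 0, 0, -1, 0, 0.4, 4.0, 0, 0, 0, -1, 0, 0.6, 4.4, 0, 0, 0, -1, 0, 0.67, 4.4, 0, 0, 0, -1, 0, 0.67, 4.4, 0, 0, 0, -1])

```text
time_s: 23.52
eef_pos: [0.5258, 0.3186, 0.1599]
ee_rot: [[1.0, 0.02, 0.002], [0.02, -1.0, 0.001], [0.002, -0.001, -1.0]]
wrist_force: [0.7, -0.3, 0.0]
finger_gap: 0.0002
```

```bash
python3 - <<'E'
import numpy as np
from mv import rel
for t in(1.6,1.3,1.1,.9,.7,.5,.35,.2,.1,0.03):
    y=.26-.09*np.cos(t)+.004*np.sin(t)+.012; z=.064+.09*np.sin(t)+.004*np.cos(t)
    print(t,round(y,4),round(z,4),rel(.525,y,z,1.2)[0])
E
python3 mv.py
```

```text
1.6 0.2786 0.1538 [-0.054  1.333  0.201]
1.3 0.2518 0.1518 [-0.072  2.228  0.269]
1.1 0.2347 0.146 [-0.083  2.796  0.461]
0.9 0.2192 0.137 [-0.094  3.315  0.761]
0.7 0.2057 0.125 [-0.104  3.763  1.159]
0.5 0.1949 0.1107 [-0.112  4.124  1.638]
0.35 0.1888 0.0986 [-0.117  4.327  2.039]
0.2 0.1846 0.0858 [-0.121  4.469  2.467]
0.1 0.1828 0.077 [-0.123  4.527  2.761]
0.03 0.1822 0.0707 [-0.124  4.55   2.97 ]
t 23.52 [0.5258 0.3186 0.1599] yaw 1.13 z [ 0.002  0.001 -1.   ] F [ 0.7 -0.3  0. ] gap 0.0002
```

Emit:
servo_tool(plan=[0, 0.7, 0.1, 0, 0, 0, -1, 0, 1.3, 0.2, 0, 0, 0, -1, 0, 1.8, 0.23, 0, 0, 0, -1, 0, 2.2, 0.27, 0, 0, 0, -1, 0, 2.5, 0.36, 0, 0, 0, -1, 0, 2.8, 0.46, 0, 0, 0, -1, 0, 3.1, 0.6, 0, 0, 0, -1, 0, 3.3, 0.76, 0, 0, 0, -1, 0, 3.55, 0.95, 0, 0, 0, -1, 0, 3.75, 1.16, 0, 0, 0, -1, 0, 3.95, 1.4, 0, 0, 0, -1, 0, 4.12, 1.64, 0, 0, 0, -1])

```text
time_s: 25.02
eef_pos: [0.5273, 0.1949, 0.1088]
ee_rot: [[1.0, 0.021, 0.0], [0.021, -1.0, -0.0], [0.0, 0.0, -1.0]]
wrist_force: [-0.6, -0.6, 0.4]
finger_gap: -0.0001
```

```bash
python3 mv.py 0.525,0.1846,0.0858,1.2 0.525,0.183,0.0707,1.2
python3 - <<'E'
from h import *
a=cap('scene');cv2.imwrite('pics/p10.png',cv2.resize(a['image'][130:430,300:600],None,fx=2,fy=2)[...,::-1])
E
```

```text
t 25.02 [0.5273 0.1949 0.1088] yaw 1.19 z [ 0. -0. -1.] F [-0.6 -0.6  0.4] gap -0.0001
0.525,0.1846,0.0858,1.2 [-0.085  0.343  0.767] rz -0.001
0.525,0.183,0.0707,1.2 [-0.086  0.397  1.271] rz -0.001
```

View pics/p10.png

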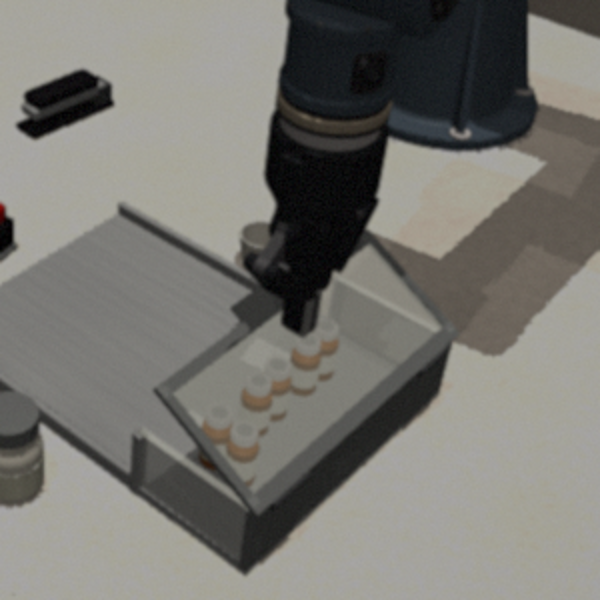

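The cover is about 0.5 rad open, with the finger on its top near the free edge at (300,325) and the vials upright beneath. I'll press it shut.

Emit:
servo_tool(plan=[0, 0.12, 0.25, 0, 0, 0, -1, 0, 0.22, 0.5, 0, 0, 0, -1, 0, 0.3, 0.72, 0, 0, 0, -1, 0, 0.34, 0.92, 0, 0, 0, -1, 0, 0.37, 1.1, 0, 0, 0, -1, 0, 0.39, 1.22, 0, 0, 0, -1, 0, 0.39, 1.3, 0, 0, 0, -1, 0, 0.39, 1.35, 0, 0, 0, -1, 0, 0.39, 1.35, 0, 0, 0, -1])

```text
time_s: 26.2
eef_pos: [0.5274, 0.1837, 0.0688]
ee_rot: [[1.0, 0.021, -0.0], [0.021, -1.0, 0.0], [-0.0, -0.0, -1.0]]
wrist_force: [-1.0, -0.1, 0.2]
finger_gap: -0.0001
```

Emit:
servo_tool(plan=[0, 0, 0.03, 0, 0, 0, -1, 0, 0, 0.06, 0, 0, 0, -1, 0, 0, 0.06, 0, 0, 0, -1])

```text
time_s: 26.58
eef_pos: [0.5276, 0.1837, 0.068]
ee_rot: [[1.0, 0.021, 0.001], [0.021, -1.0, 0.0], [0.001, -0.0, -1.0]]
wrist_force: [-0.8, -0.4, 5.4]
finger_gap: -0.0
```

Emit:
servo_tool(plan=[0, 0, 0.04, 0, 0, 0, -1, 0, 0, 0.04, 0, 0, 0, -1, 0, 0, 0.04, 0, 0, 0, -1])

```text
time_s: 26.95
eef_pos: [0.5276, 0.1837, 0.0679]
ee_rot: [[1.0, 0.021, 0.001], [0.021, -1.0, 0.0], [0.001, -0.0, -1.0]]
wrist_force: [-3.6, -1.1, 14.1]
finger_gap: -0.0002
```

Emit:
servo_tool(plan=[0, 0, -0.5, 0, 0, 0, -1, 0, 0, -2, 0, 0, 0, -1, 0, 0, -4, 0, 0, 0, -1, 0, 0, -6, 0, 0, 0, -1, 0, -2, -7, 0, 0, 0, -1, 0, -4, -7, 0, 0, 0, -1, 0, -6, -7, 0, 0, 0, -1, 0, -8, -7, 0, 0, 0, -1, 0, -8, -7, 0, 0, 0, -1, 0, -8, -7, 0, 0, 0, -1])

```text
time_s: 28.2
eef_pos: [0.5221, 0.4232, 0.2756]
ee_rot: [[1.0, 0.021, -0.001], [0.021, -1.0, -0.001], [-0.001, 0.001, -1.0]]
wrist_force: [-0.3, 0.3, -0.7]
finger_gap: 0.0001
```

```bash
python3 mv.py; python3 m.py | sed -n '1,4p'
python3 - <<'E'
from h import *
a=cap('scene');b=cap('top')
i=np.hstack([a['image'][90:450,230:590],b['image'][130:350,60:580][:,:520]]) if 0 else None
cv2.imwrite('pics/p11.png',np.hstack([cv2.resize(a['image'],(400,300)),cv2.resize(b['image'],(400,300))])[...,::-1])
for n,d in(('scene',a),('top',b)):
    W=cloud(d);p=W.reshape(-1,3)
    for y0 in(.16,.19,.22,.245):
        m=(abs(p[:,1]-y0)<.008)&(abs(p[:,0]-.53)<.11)&(p[:,2]>.03)&(p[:,2]<.2);print(n,y0,m.sum(),np.percentile(p[m,2],[10,50,90]).round(4) if m.sum() else '')
W=cloud(b);Z=W[...,2]
m=(Z>.04)&(Z<.07)&(abs(W[...,0]-.48)<.05)&(abs(W[...,1]+.41)<.04);uv=np.argwhere(m)[:,::-1].mean(0);print('grip',ray(b,*uv,.057).round(4))
for nm,bb in(('stamp',(345,215,380,248)),('cup',(250,308,282,338)),('jar',(228,125,262,165))):
    p=W[bb[1]:bb[3],bb[0]:bb[2]].reshape(-1,3);p=p[p[:,2]>0.025];print(nm,np.nanmedian(p,axis=0).round(3))
E
```

```text
t 28.2 [0.5221 0.4232 0.2756] yaw 1.23 z [-0.001 -0.001 -1.   ] F [-0.3  0.3 -0.7] gap 0.0001
table z -0.00010802190718783855
mat [[ 0.6075 -0.3382]
 [ 0.6302 -0.4358]
 [ 0.3647 -0.4847]
scene 0.16 985 [0.0678 0.0693 0.0707]
scene 0.19 1124 [0.0672 0.0686 0.07  ]
scene 0.22 1169 [0.0674 0.0688 0.0701]
scene 0.245 1196 [0.0676 0.069  0.0704]
top 0.16 964 [0.0659 0.0685 0.0707]
top 0.19 1004 [0.066  0.0679 0.0701]
top 0.22 1000 [0.0659 0.0679 0.07  ]
top 0.245 1036 [0.0661 0.0684 0.0705]
grip [ 0.484  -0.4065  0.057 ]
stamp [ 0.543 -0.138  0.052]
cup [0.367 0.05  0.031]
jar [0.707 0.085 0.074]
```

View pics/p11.png

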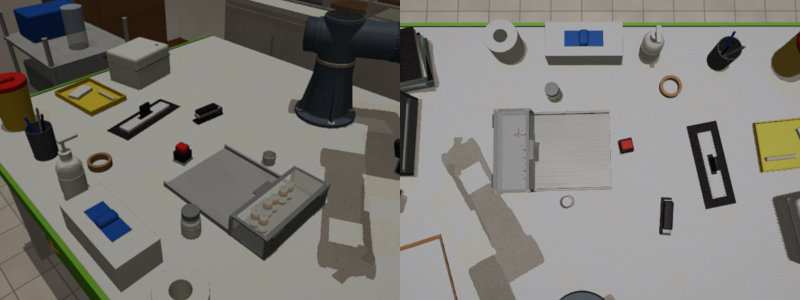

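Final views: the cover is level and shut, the vials are upright under it, the straightedge is on its mat, and the bystanders have not moved. I'm handing in.

```bash
python3 -c "
from rig import robot
print(robot.finish_job())"
```

```text
the job is handed in; nothing more can be done
None
```

The job is done and handed in at about 28 s of the 72 s allowed; no verdict was reported. I gripped the straightedge by its slab ends and pushed all six vials into the bay as one group. I then laid the straightedge back on its mat and shut the cover with the closed fingers.

Last checks:
- **Vials:** all six stand upright in the bay. The rear row is about 24 mm past the mouth (tray x about 0.094 m, measured before the cover was shut). They still looked upright through the shut cover.
- **Cover:** level to within 1 mm, its top at 68–69 mm, against 68 mm when shut. It met a firm stop when pressed (14 N).
- **Straightedge:** on its mat, within about 5 mm of the middle. It was released within about 0.4° of the mat's direction.
- **Other things:** stamp, cup and jar measured within 1 mm of where they started. The stapler and tape roll I checked only by eye; they looked unmoved.
- **Robot:** clear of everything, about 0.28 m above the counter.

No check failed or disagreed. My first measurement of the bar's outline was wrong because of a bad colour mask, and I redid it before moving.

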